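# Sweep spacer discs through the counting gate

### The arm

A 6-joint arm with a two-finger parallel gripper is mounted at the origin on the work surface. World frame = base frame: x ahead of the robot, y to its left, z up, the work surface at z = 0. Lengths are in m, angles in rad, forces in N, time in s.
With the tool pointing down it reaches from about 0.25 to 0.775 m from the base axis. Payload 4 kg.
Tool frame: the origin (TCP) lies at the very end of the fingers, on their centre line; the grasp point (between the pads) lies 19 mm behind it; z points along the fingers, y is the direction in which the jaws open and shut (so a half turn about z gives the same grasp; the last joint's range is limited). The gripper opens to 94 mm and grips with 3 to 60 N. Pads are 16 mm wide; open, the fingers measure 119 mm over their backs; the gripper's body (75 mm by 177 mm) begins 78 mm behind the grasp point.
Start: joints at [1.03, 0.087, 1.371, -0, 1.684, -0.103], TCP at [0.233, 0.498, 0.206] pointing down, gripper open.
Joint ranges: [-3.1, 3.1], [-0.76, 2.03], [0.27, 2.55], [-1.08, 4.22], [0.17, 2.65], [-2.57, 2.57]. Speed limits (rad/s): [2.79, 2.79, 3.14, 3.14, 3.14, 3.14].

### API

Orientations are given as [roll, pitch, yaw] about the fixed x, y, z axes, in that order (R = Rz(yaw) Ry(pitch) Rx(roll)).
In Python, from bench import robot, snapshot, models gives the robot as it stands.
- The arm moves only by the tool arm_command, never from a script. Its argument "commands" is text: rows parted by semicolons, each of 7 numbers parted by spaces: the shift along the tool's x, y, z in mm, then the turn, a rotation vector about the tool's x, y, z in degrees, then the opening, from 0 (shut) to 1 (fully open). In form: tx ty tz rx ry rz hand; .... A call has 1 to 12 rows; each row shifts and turns the pose as measured when the row begins, along the tool's axes as they then stand; what a row does not reach is not made up. A row lasts 1/8 s, in which the tool goes at most 62.5 mm and 10.7 degrees, less where a joint would pass 70% of its speed; a pose out of reach is approached as far as the arm can. A call is refused whole if a number of a shift passes 62.5 or a number of a turn 10.7, either way. A call with a gripper value outside its range is refused whole. The fingers move at their own pace and stop on an object; the grip force is fixed at half the most. Time passes only in rows, so rows that do not move let the fingers close. It gives the time, the measured TCP pose, the force and the opening at its end, in the units of the state.
- robot.get_obs(): the state, without advancing time (a new reading comes with each control period).
- snapshot(name): name is "scene" or "top"; returns a dict with "img" (400x640x3 uint8, blue, green, red), "camera_matrix" (3x3 intrinsics, pixels), "origin" and "rotation" of the camera in the world. Camera axes: x right, y down, z forward; pixel columns grow to the right and rows downward; lengths in m; the calibration is good to about 2 mm. A picture is of the moment at which its call begins. There is no depth.
- robot.close_job(): hands the job in, once; it reports no verdict.
Trained networks look in a picture, given as the dict that the camera call returned (one of the last four; its "shot" number tells which), for a name from the list of things; names that differ only in an ending like _2 or _b are one class to them, and where a whole thing is asked for, a point or a joint stands for the part that bears it (a point fixed in the world has none). Each returns a list of dicts, best first, with "conf" (0 to 1); they miss things now and then, are a little off and sometimes report something else, mostly with a low value. They report only what shows in the picture. A call takes as long as a camera call.
- models.spot_in(query, picture): "bbox" ([left, top, width, height] as shares, 0 to 1, of the picture: columns of its width, rows of its height, round what is visible of it).
- models.tip_of(query, picture): "centre" ([column, row] as shares, 0 to 1, of the picture: columns of its width, rows of its height: a listed point, or the origin of a listed thing).
The state is a dict: "time": time; "joint_positions": joint angles; "qvel": joint speeds; "joint_torque": joint torques, N m; "tool_pos": TCP position; "ee_rot": TCP orientation; "wrist_force": force on the tool from outside, world axes, zero at the start; "wrist_torque": the same for the moment, N m; "width": finger opening in m.
Only numpy, scipy, OpenCV 4.12 (cv2) and the standard library are available. Lean on these libraries where they do the work, as an engineer would, in place of code of your own. Each camera call takes 0.05 s, during which the arm holds its last target. There are 200 camera calls.

### The job

Count the three black spacer discs into the blue collecting box: with the fingertips sweep them along the counting tray, one at a time, through the gate between the two fences, so that each has dropped down the slot into the box before the next goes into the gate. Only slide them, never pick them up, and leave the two brass discs and everything else on the bench where they are.

Things in the scene. Friction and masses are not known exactly. Their poses are not given: they have to be found in the camera images.
- tray: counting tray, fixed. Origin on the table under the middle of the white flat deck; x across the tray, z up, the gate towards -y: discs are swept along -y. Deck top 55 mm above the table; open area x -120 to 120 mm, y -130 to 131 mm, with steel rims 14 mm high on both long sides and the +y end.
- gate (a point): middle of the gate at deck level, at tray (0, -130, 55) mm, axes as the tray's. Opening 42 mm wide along x between two aluminium fences, 14 mm high and 4 mm thick, whose upstream faces run from the gate's edges, tray (+-21, -130) mm, slanting back to the long rims at (+-120, -73) mm.
- slot (a point): middle of the slot at deck level, at tray (0, -167, 55) mm, axes as the tray's. The deck ends at y = -132 mm, 2 mm past the gate; the slot behind is 60 mm wide, to y = -202 mm, open to the box below, with cheeks 18 mm high. A disc whose centre is pushed past the edge tips in and drops about 50 mm.
- counter (a point): top of the grey counter housing beyond the slot, 90 mm above the table at most, tray y = -209 to -265 mm, as wide as the tray. Two black sensor heads beside the slot rise 21 mm above the deck at tray x = +-33 to +-55, y = -138 to -162 mm.
- box: blue open collecting box, loose, 86 x 78 mm and 40 mm high, walls and floor 3 mm, standing on the table under the slot; origin at the middle of its underside, axes as the tray's
- black_a: black spacer disc, solid, 30 mm diameter, 10 mm thick, about 20 g, lying flat on the tray deck; origin at its centre (5 mm above the deck), z along its axis
- black_b: black spacer disc, solid, 30 mm diameter, 10 mm thick, about 20 g, lying flat on the tray deck; origin at its centre (5 mm above the deck), z along its axis
- black_c: black spacer disc, solid, 30 mm diameter, 10 mm thick, about 20 g, lying flat on the tray deck; origin at its centre (5 mm above the deck), z along its axis
- brass_a: brass spacer disc, solid, 30 mm diameter, 10 mm thick, about 55 g, lying flat on the tray deck; origin at its centre (5 mm above the deck), z along its axis; stays where it lies
- brass_b: brass spacer disc, solid, 30 mm diameter, 10 mm thick, about 55 g, lying flat on the tray deck; origin at its centre (5 mm above the deck), z along its axis; stays where it lies
- wipes: green and white carton of wipes, 120 x 130 x 85 mm, a bystander; origin at the middle of its underside
- bottle: white bottle with red cap, 64 mm diameter, 160 mm high, a bystander; origin at the middle of its underside
- tweezers: steel tweezers lying flat, 135 mm long along x, 9 mm high, a bystander; origin about mid-length on the underside
- dish: clear covered dish, 92 mm diameter, 15 mm high, a bystander; origin at the middle of its underside
- glasses: safety glasses with black frame, 137 mm wide along y, 128 mm deep along x, 39 mm high, a bystander; origin below the middle of the lenses

How it is judged:
By the outcome, as a careful person would: the job done as asked, in the order asked, and still so for the second after the job is handed in, with the robot touching nothing.
It also fails if it takes over 64 s, if anything falls off the work surface, if the arm or the gripper's body presses on something with over 40 N, if the wrist force passes 120 N, or if a joint passes its speed limit or range.

## Working session

There is one attempt and no reset: what is moved stays moved. The work goes in short steps, Python scripts to look and compute and a tool call to move; the robot and the scene stay as the last step left them, time stands still between calls to the robot, and variables do not carry over. Pictures are saved under pics/ and viewed, about 8 in all and at most 12, crops included, and the job is handed in when it is done.

Besides the shell and the picture viewer there is one more tool, called after "Request:" as name(argument=value, ...), one argument or row to a line, values as JSON. arm_command: Moves the arm, as the interface text tells. Its arguments: {"type":"object","properties":{"commands":{"type":"string"}},"required":["commands"]}

```bash
mkdir -p pics
cat > h.py <<'E'
import numpy as np, cv2
from bench import robot, snapshot, models
def ray(p,uv):
    K=np.array(p["camera_matrix"]);R=np.array(p["rotation"]);d=R@np.linalg.inv(K)@np.array([uv[0],uv[1],1.]);return np.array(p["origin"]),d
def atz(p,uv,z):
    o,d=ray(p,uv);return o+d*(z-o[2])/d[2]
def tri(p,uv,q,vw):
    o,d=ray(p,uv);a,b=ray(q,vw);d=d/np.linalg.norm(d);b=b/np.linalg.norm(b)
    s=np.linalg.lstsq(np.c_[d,-b],a-o,rcond=None)[0];x,y=o+d*s[0],a+b*s[1];return (x+y)/2,np.linalg.norm(x-y)
def proj(p,X):
    K=np.array(p["camera_matrix"]);R=np.array(p["rotation"]);c=K@(R.T@(np.array(X)-np.array(p["origin"])));return c[:2]/c[2]
E
python3 - <<'E'
from h import *
P={n:snapshot(n) for n in("top","scene")}
for n,p in P.items():
    cv2.imwrite(f"pics/{n}1.png",p["img"])
    print(n,np.round(p["origin"],3).tolist(),np.round(p["rotation"],3).tolist(),p["camera_matrix"][0][0])
    for q in("tray","gate","slot","counter","box","black_a","brass_a"):
        print(q,[(np.round(np.array(d["centre"])*[640,400],1).tolist(),round(d["conf"],2)) for d in models.tip_of(q,p)])
o=robot.get_obs();print({k:np.round(v,3).tolist() for k,v in o.items()})
E
```

```text
top [0.303, -0.042, 1.377] [-2.99, 0.013, -1.561] 436.5506207799888
tray [([301.5, 185.6], 0.95), ([463.5, 233.3], 0.38)]
gate [([342.0, 183.7], 0.85), ([321.2, 212.5], 0.35), ([176.8, 197.1], 0.19)]
slot [([356.3, 184.3], 0.8)]
counter [([378.2, 176.1], 0.93)]
box [([355.8, 186.4], 0.95)]
black_a [([276.3, 165.5], 0.58), ([283.0, 206.8], 0.53), ([297.9, 184.7], 0.43)]
brass_a [([324.6, 211.2], 0.64), ([318.3, 156.8], 0.47)]
scene [1.263, 0.188, 0.722] [-2.243, 0.011, 1.854] 367.880027552926
tray [([326.2, 243.5], 0.76)]
gate [([280.8, 223.1], 0.7)]
slot [([267.0, 224.2], 0.85)]
counter [([241.3, 211.2], 0.69)]
box [([270.6, 237.7], 0.78)]
black_a [([330.5, 226.6], 0.6), ([355.9, 218.8], 0.47), ([349.3, 251.4], 0.42), ([325.6, 244.9], 0.31)]
brass_a [([297.8, 250.7], 0.69), ([313.4, 201.9], 0.48)]
{'time': 0.8, 'joint_positions': [1.03, 0.087, 1.371, -0.0, 1.684, -0.103], 'qvel': [-0.0, -0.001, -0.001, 0.001, 0.002, 0.001], 'joint_torque': [0.0, -33.999, -30.257, 0.072, 0.024, -0.0], 'tool_pos': [0.233, 0.498, 0.206], 'ee_rot': [3.141, 0.0, 2.704], 'wrist_force': [0.188, -0.147, 0.584], 'wrist_torque': [0.006, 0.022, 0.024], 'width': 0.094}
```

View pics/top1.png

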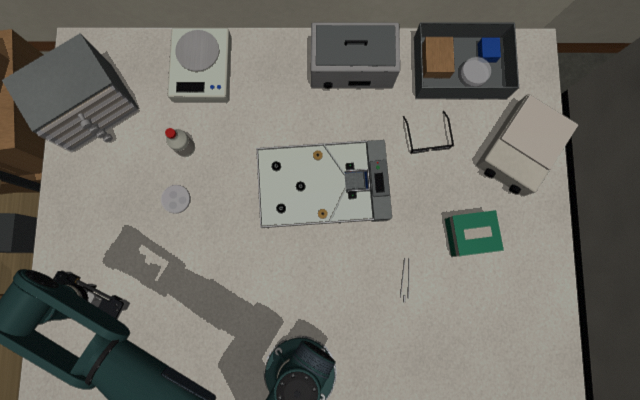

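View pics/scene1.png

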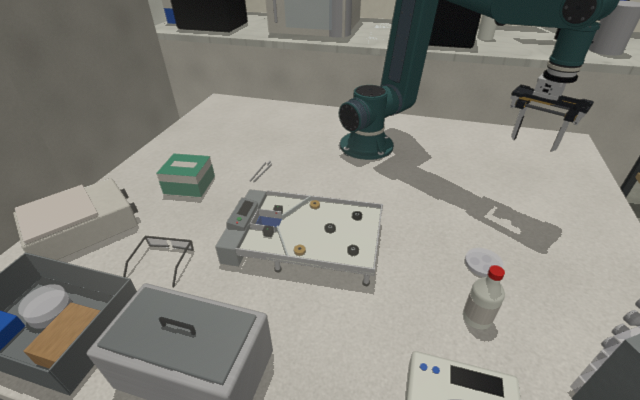

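```bash
sed -i '2a from scipy.spatial.transform import Rotation as Ro\ndef snap(n):\n    p=dict(snapshot(n));p["rotation"]=Ro.from_euler("xyz",p["rotation"]).as_matrix() if np.size(p["rotation"])==3 else p["rotation"];return p' h.py
python3 - <<'E'
from h import *
P={n:snap(n) for n in("top","scene")}
pre={"top":{"A":(276,165.5),"B":(282,207),"C":(299,185.5),"BrA":(323,212),"BrB":(318,156)},
"scene":{"A":(353,250),"B":(357,216),"C":(330,228),"BrA":(315,204),"BrB":(299,250)}}
U={}
for n,p in P.items():
    im=p["img"].astype(int)
    for k,(u,v) in pre[n].items():
        x0,y0=int(u)-10,int(v)-9
        w=im[y0:y0+19,x0:x0+21]
        m=np.abs(w-np.median(w.reshape(-1,3),0)).sum(2).clip(0,200)
        m=(m>90).astype(np.uint8)
        nn,l,st,c=cv2.connectedComponentsWithStats(m)
        i=1+np.argmax(st[1:,4]);U[n,k]=(c[i]+[x0,y0]).tolist();print(n,k,np.round(U[n,k],1),st[i].tolist())
for k in pre["top"]:
    X,e=tri(P["top"],U["top",k],P["scene"],U["scene",k]);print(k,X.round(4),"gap",e.round(4),"top@.06",atz(P["top"],U["top",k],.06).round(4)[:2],"scene@.06",atz(P["scene"],U["scene",k],.06).round(4)[:2])
a=cv2.resize(P["top"]["img"][130:235,245:400],None,fx=5,fy=5,interpolation=cv2.INTER_CUBIC)
cv2.imwrite("pics/t2.png",a)
b=cv2.resize(P["scene"]["img"][180:295,210:395],None,fx=4,fy=4,interpolation=cv2.INTER_CUBIC)
cv2.imwrite("pics/s2.png",b)
E
```

```text
top A [275.8 165.8] [5, 5, 11, 11, 87]
top B [280.6 208.1] [4, 5, 10, 11, 87]
top C [300.1 186. ] [6, 5, 11, 11, 87]
top BrA [322.1 213.4] [5, 6, 10, 10, 81]
top BrB [317.4 154.9] [5, 3, 10, 11, 82]
scene A [352.6 249.9] [4, 3, 12, 13, 124]
scene B [356.7 215.4] [4, 4, 12, 10, 99]
scene C [329.7 227.8] [4, 4, 12, 11, 108]
scene BrA [314.8 201.6] [0, 2, 21, 12, 155]
scene BrB [299.3 250.1] [5, 4, 12, 11, 114]
A [0.6246 0.0796 0.0583] gap 0.0 top@.06 [0.6242 0.0794] scene@.06 [0.6262 0.0799]
B [0.4923 0.0624 0.0585] gap 0.0006 top@.06 [0.4921 0.062 ] scene@.06 [0.494 0.063]
C [0.5613 0.0035 0.0586] gap 0.0004 top@.06 [0.561  0.0033] scene@.06 [0.5628 0.0041]
BrA [ 0.4754 -0.0639  0.0679] gap 0.0012 top@.06 [ 0.4766 -0.0646] scene@.06 [ 0.4658 -0.0664]
BrB [ 0.6601 -0.0487  0.0576] gap 0.0009 top@.06 [ 0.6596 -0.0491] scene@.06 [ 0.6622 -0.0474]
```

View pics/t2.png

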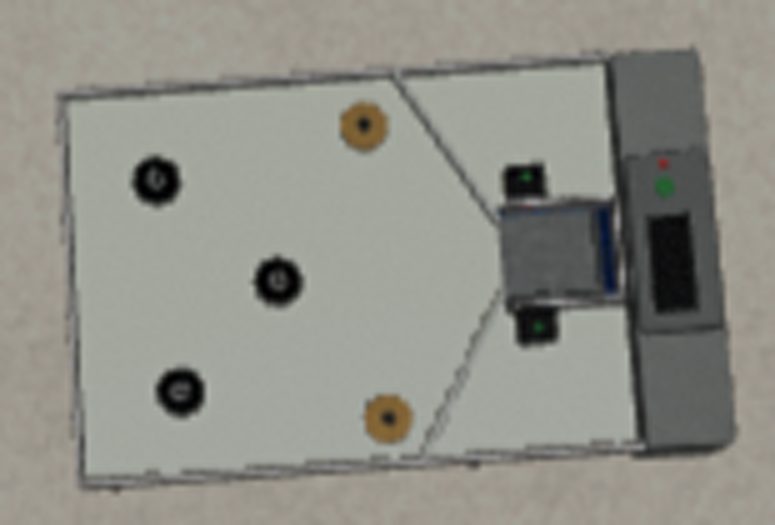

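View pics/s2.png

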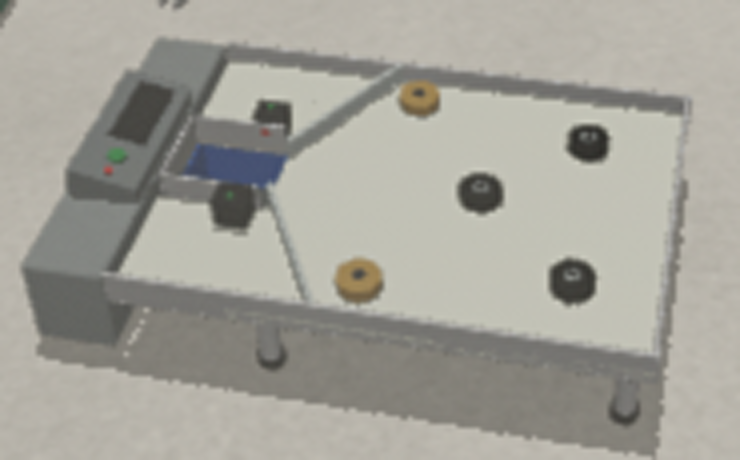

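```bash
cat >> h.py <<'E'
T0=None
def t2w(T,X):
    x,y,a=T;X=np.atleast_2d(X)/1000.;c,s=np.cos(a),np.sin(a)
    return np.c_[x+c*X[:,0]-s*X[:,1],y+s*X[:,0]+c*X[:,1],X[:,2]]
def w2t(T,X):
    x,y,a=T;d=np.array(X)[:2]-[x,y];c,s=np.cos(a),np.sin(a);return 1000*np.array([c*d[0]+s*d[1],-s*d[0]+c*d[1]])
E
python3 - <<'E'
from h import *
from scipy.optimize import least_squares
P={n:snap(n) for n in("top","scene")}
F={"top":[((396,76),(120,-73,69)),((424,457),(-120,-73,69)),((62,97),(122,133,69)),((82,485),(-122,133,69)),((525,180),(44,-150,76)),((537,326),(-44,-150,76)),((497,222),(21,-131,69)),((500,292),(-21,-131,69))],
"scene":[((400,68),(-120,-73,69)),((305,300),(120,-73,69)),((690,100),(-122,133,69)),((660,358),(122,133,69)),((287,153),(-21,-131,62)),((267,190),(21,-131,69))]}
def r(T):
    out=[]
    for n in F:
        o,s=((245,130),5) if n=="top" else ((210,180),4)
        for (px,X) in F[n]:
            out.append(proj(P[n],t2w(T,X)[0])-(np.array(px)/s+o))
    return np.array(out)
s=least_squares(lambda T:r(T).ravel(),[.56,0,.08],loss="soft_l1");print(s.x.round(4),r(s.x).round(1).tolist())
for n,X in dict(A=(.6250,.0797),B=(.4928,.0625),C=(.5617,.0037),BrA=(.4766,-.0646),BrB=(.6603,-.0485),base=(0,0)).items(): print(n,w2t(s.x,X).round(1))
print(t2w(s.x,[[0,-130,55],[0,-167,55]]).round(4))
E
```

```text
[ 0.5664 -0.003   0.0736] [[-1.0, -1.0], [-1.1, -0.2], [-0.6, -1.5], [-0.9, -0.8], [0.2, -0.1], [0.0, -0.9], [-0.0, -0.2], [0.4, -0.7], [0.2, -1.7], [1.4, -0.7], [-1.3, -1.5], [-2.3, -1.7], [-0.2, -2.0], [0.1, -3.1]]
A [64.5 78.1]
B [-68.6  70.7]
C [-4.2  7. ]
BrA [-94.1 -54.9]
BrB [ 90.3 -52.3]
base [-564.7   44.6]
[[ 0.576  -0.1326  0.055 ]
 [ 0.5787 -0.1695  0.055 ]]
```

Request:
arm_command(
  commands="0 0 0 0 0 10.1 0.17;0 0 0 0 0 10.1 0.17;0 0 0 0 0 10.1 0.17;0 0 0 0 0 10.1 0.17;0 0 0 0 0 10.1 0.17;0 0 0 0 0 10.1 0.17",
)

```text
time: 1.75
tool_pos: [0.2332, 0.4982, 0.2055]
ee_rot: [3.142, -0.0, 1.611]
wrist_force: [1.0, -1.0, 0.5]
width: 0.0373
```

```bash
cat >> h.py <<'E'
T=(.5664,-.003,.0736)
def go(x,y,z):
    "shift in tool mm to TCP at tray x,y,z mm; also yaw error"
    o=robot.get_obs();R=Ro.from_euler("xyz",o["ee_rot"]).as_matrix()
    d=R.T@(t2w(T,[x,y,z])[0]-o["tool_pos"])*1000
    print("t",round(o["time"],2),"tray",w2t(T,o["tool_pos"]).round(1),"z",round(1000*o["tool_pos"][2],1),"rpy deg",np.degrees(o["ee_rot"]).round(2),"w",round(1000*o["width"],1),"F",np.round(o["wrist_force"],1),"shift",d.round(1))
E
python3 -c "
from h import *
go(-4,45,150)"
```

```text
t 1.75 tray [-295.5  524.3] z 205.5 rpy deg [ 1.800e+02 -1.000e-02  9.232e+01] w 37.3 F [ 1.  -1.   0.5] shift [-469.4  307.2   55.5]
```

Request:
arm_command(
  commands="-47 30.7 5.5 0 0 -1.9 0.17;-47 30.7 5.5 0 0 0 0.17;-47 30.7 5.5 0 0 0 0.17;-47 30.7 5.5 0 0 0 0.17;-47 30.7 5.5 0 0 0 0.17;-47 30.7 5.5 0 0 0 0.17;-47 30.7 5.5 0 0 0 0.17;-47 30.7 5.5 0 0 0 0.17;-47 30.7 5.5 0 0 0 0.17;0 0 0 0 0 0 0.17",
)

```text
time: 3.0
tool_pos: [0.5486, 0.085, 0.1549]
ee_rot: [3.137, -0.003, 1.648]
wrist_force: [0.2, 0.2, -1.0]
width: 0.0159
```

```bash
python3 -c "
from h import *
go(-4,45,85)"
```

```text
t 3.0 tray [-11.3  89.1] z 154.9 rpy deg [179.73  -0.19  94.41] w 15.9 F [ 0.2  0.2 -1. ] shift [-44.4   6.8  69.8]
```

Request:
arm_command(
  commands="-22 3.5 17 0 0 0 0.17;-22 3.5 17 0 0 0 0.17;0 0 17 0 0 0 0.17;0 0 17 0 0 0 0.17;0 0 0 0 0 0 0.17",
)

```text
time: 3.62
tool_pos: [0.5582, 0.0462, 0.0852]
ee_rot: [3.136, -0.007, 1.652]
wrist_force: [0.2, 0.2, 0.3]
width: 0.0163
```

Run:
```python
from h import *
go(-4,42,58)
p=snap("scene");q=snap("top");o=robot.get_obs()
print(proj(p,o["tool_pos"]),proj(q,o["tool_pos"]))
a=cv2.resize(p["img"][170:290,230:390],None,fx=5,fy=5,interpolation=cv2.INTER_CUBIC)
u=(proj(p,o["tool_pos"])-[230,170])*5
cv2.circle(a,tuple(int(i) for i in u),3,(0,0,255),-1)
cv2.imwrite("pics/s3.png",a)
```

```text
t 3.62 tray [-4.6 49.7] z 85.2 rpy deg [179.69  -0.41  94.63] w 16.3 F [0.2 0.2 0.3] shift [-7.9  0.4 27.1]
[345.66615635 222.13083064] [285.63523226 184.63588688]
```

View pics/s3.png

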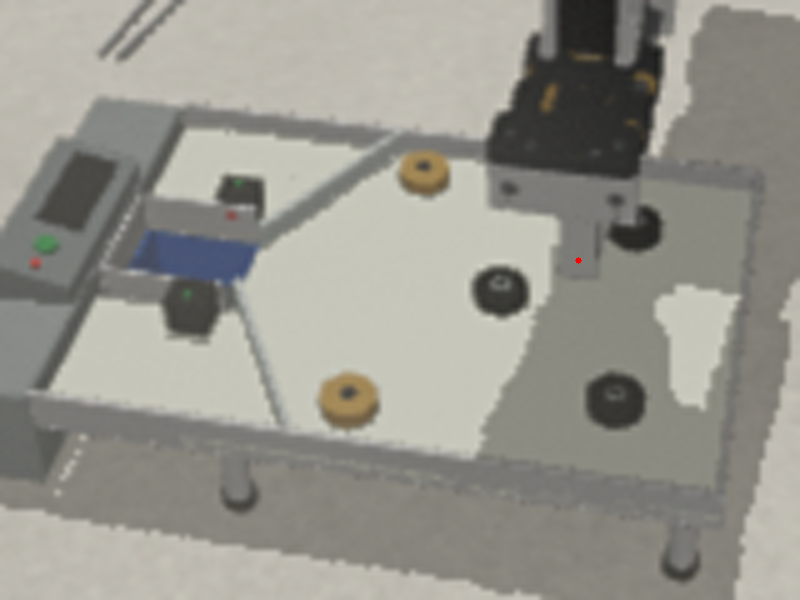

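Request:
arm_command(
  commands="0 0 13 0 0 0.4 0.17;0 0.5 9 0 0 0 0.17;0 0 4 0 0 0 0.17;0 0 0 0 0 0 0.17",
)

```text
time: 4.22
tool_pos: [0.5613, 0.047, 0.061]
ee_rot: [3.13, -0.007, 1.645]
wrist_force: [1.4, 0.1, 0.0]
width: 0.0161
```

```bash
python3 -c "
from h import *
go(-4,28,59)"
```

```text
t 4.22 tray [-1.4 50.3] z 61.0 rpy deg [179.32  -0.37  94.26] w 16.1 F [1.4 0.1 0. ] shift [-22.3  -2.6   1.8]
```

Request:
arm_command(
  commands="-8 -1.5 1 0.6 -0.3 0 0.17;-8 -1.2 0.5 0 0 0 0.17;-8 0 0 0 0 0 0.17;-8 0 0 0 0 0 0.17",
)

```text
time: 4.72
tool_pos: [0.5615, 0.0126, 0.0601]
ee_rot: [3.139, -0.0, 1.645]
wrist_force: [-0.4, -0.1, -0.2]
width: 0.0159
```

```bash
cat >> h.py <<'E'
def discs(z=.06):
    "dark/brass blobs on the deck seen by the top camera, tray mm"
    p=snap("top");im=p["img"];hsv=cv2.cvtColor(im,cv2.COLOR_BGR2HSV)
    for nm,m in (("dark",(hsv[...,2]<60)),("brass",(hsv[...,1]>90)&(hsv[...,0]<30))):
        n,l,st,c=cv2.connectedComponentsWithStats(m.astype(np.uint8))
        for i in range(1,n):
            t=w2t(T,atz(p,c[i],z))
            if 15<st[i,4]<400 and abs(t[0])<130 and -215<t[1]<140: print(nm,t.round(1),st[i,4])
    return p
E
python3 - <<'E'
from h import *
go(-4,-40,59)
p=discs()
cv2.imwrite("pics/t4.png",cv2.resize(p["img"][110:250,245:405],None,fx=5,fy=4.28))
E
```

```text
t 4.72 tray [-3.7 15.9] z 60.1 rpy deg [ 1.7987e+02 -3.0000e-02  9.4260e+01] w 15.9 F [-0.4 -0.1 -0.2] shift [-55.9  -0.3   1.1]
dark [  42. -209.] 57
dark [  48.4 -149. ] 45
dark [   4.9 -196.3] 43
dark [ -60.2 -208.8] 44
dark [ -40. -149.] 54
brass [ 88.7 -59.7] 23
brass [-93.4 -55. ] 63
```

View pics/t4.png

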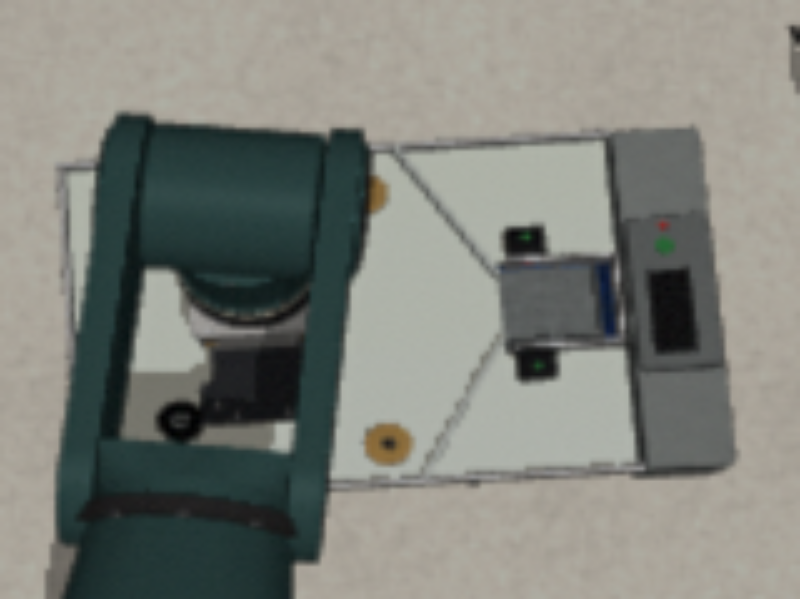

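Request:
arm_command(
  commands="-9 0.4 0 0 0 0 0.17;-9 0.4 0 0 0 0 0.17;-9 0.4 0 0 0 0 0.17;-9 0.4 0 0 0 0 0.17;-9 0.4 0 0 0 0 0.17;-9 0.4 0 0 0 0 0.17",
)

```text
time: 5.52
tool_pos: [0.5685, -0.0458, 0.0602]
ee_rot: [3.139, 0.0, 1.644]
wrist_force: [0.1, -0.7, -0.3]
width: 0.016
```

Run:
```python
from h import *
go(0,-117,59)
p=snap("scene")
cv2.imwrite("pics/s5.png",cv2.resize(p["img"][170:290,230:390],None,fx=5,fy=5,interpolation=cv2.INTER_CUBIC))
```

```text
t 5.53 tray [ -1.1 -42.9] z 60.2 rpy deg [1.7986e+02 3.0000e-02 9.4210e+01] w 16.0 F [ 0.1 -0.7 -0.3] shift [-74.1   1.1   1.3]
```

View pics/s5.png

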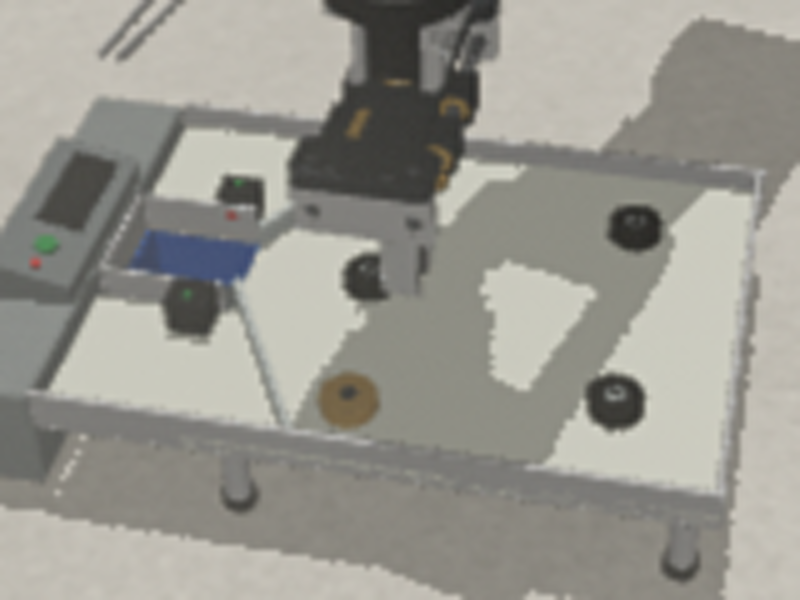

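Request:
arm_command(
  commands="-9 0.3 0 0 0 0 0.17;-9 0.3 0 0 0 0 0.17;-9 0.3 0 0 0 0 0.17;-9 0.2 0 0 0 0 0.17;-9 0 0 0 0 0 0.17;-8 0 0 0 0 0 0.17;-7 0 0 0 0 0 0.17",
)

```text
time: 6.45
tool_pos: [0.5744, -0.1108, 0.0603]
ee_rot: [3.139, 0.001, 1.644]
wrist_force: [-0.1, 0.1, 0.2]
width: 0.0161
```

```bash
python3 -c "
from h import *
go(0,-117,59)"
```

```text
t 6.45 tray [ 1.000e-01 -1.081e+02] z 60.3 rpy deg [1.7985e+02 8.0000e-02 9.4180e+01] w 16.1 F [-0.1  0.1  0.2] shift [-8.9 -0.1  1.3]
```

Request:
arm_command(
  commands="-5 0 0 0 0 0 0.17;-5 0 0 0 0 0 0.17;0 0 0 0 0 0 0.17;0 0 0 0 0 0 0.17",
)

```text
time: 6.95
tool_pos: [0.5753, -0.1218, 0.0604]
ee_rot: [3.139, 0.001, 1.643]
wrist_force: [-0.7, 0.1, -0.7]
width: 0.0164
```

Run:
```python
from h import *
go(0,-117,59)
p=snap("scene");q=snap("top")
a=cv2.resize(p["img"][180:270,240:340],None,fx=5,fy=5,interpolation=cv2.INTER_CUBIC)
b=cv2.resize(q["img"][140:230,320:380],None,fx=5,fy=5,interpolation=cv2.INTER_CUBIC)
cv2.imwrite("pics/s6.png",np.hstack([a,b]))
```

```text
t 6.95 tray [ 1.000e-01 -1.191e+02] z 60.4 rpy deg [1.7985e+02 8.0000e-02 9.4150e+01] w 16.4 F [-0.7  0.1 -0.7] shift [ 2.1 -0.1  1.4]
```

View pics/s6.png

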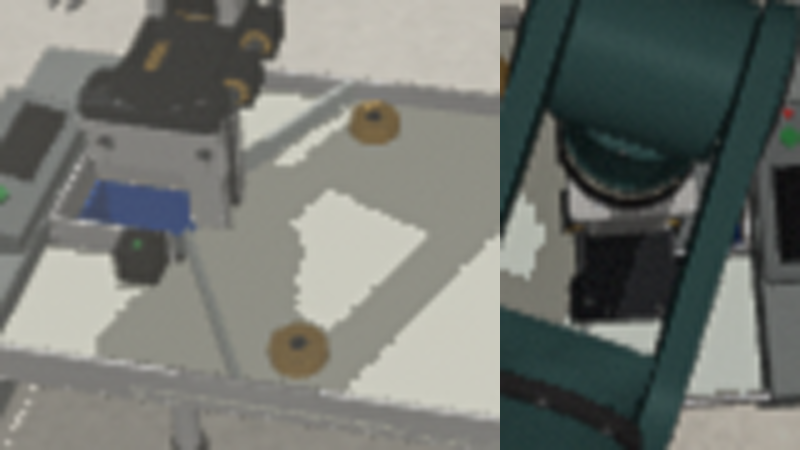

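Request:
arm_command(
  commands="8 0 -10 0 0 0 0.17;0 0 -25 0 0 0 0.17;40 12 -8 0 0 0 0.17;45 14 0 0 0 0 0.17;45 14 0 0 0 0 0.17;45 14 0 0 0 0 0.17;40 10 0 0 0 0 0.17;0 0 0 0 0 0 0.17",
)

```text
time: 8.05
tool_pos: [0.6251, 0.1167, 0.1118]
ee_rot: [3.131, -0.0, 1.645]
wrist_force: [-1.1, 0.1, 0.3]
width: 0.0161
```

Run:
```python
from h import *
go(66,110,75)
p=snap("scene");q=discs()
a=cv2.resize(p["img"][180:270,240:340],None,fx=4,fy=4,interpolation=cv2.INTER_CUBIC)
b=cv2.resize(q["img"][140:230,300:390],None,fx=4,fy=4,interpolation=cv2.INTER_CUBIC)
cv2.imwrite("pics/s7.png",np.hstack([a,b]))
```

```text
t 8.05 tray [ 67.4 115.1] z 111.8 rpy deg [179.39  -0.    94.23] w 16.1 F [-1.1  0.1  0.3] shift [-5.1 -1.8 36.7]
dark [  41.8 -208.9] 55
dark [  48.6 -149.2] 44
dark [   5.3 -197.3] 32
dark [ -10.4 -149.2] 65
dark [ -59.2 -208.9] 44
dark [ -40. -149.] 54
brass [ 90.2 -52.1] 61
brass [-93.4 -55. ] 63
```

View pics/s7.png

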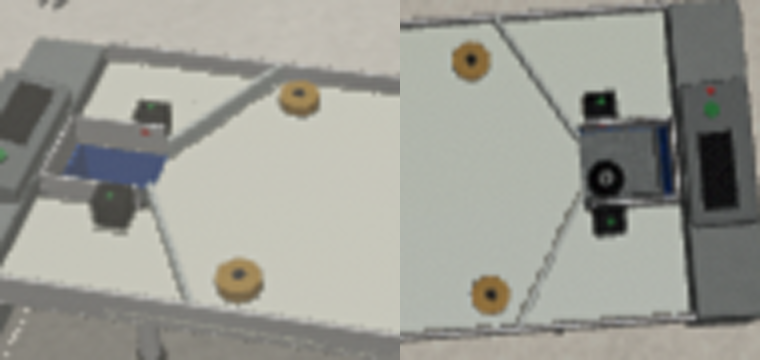

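Request:
arm_command(
  commands="-5 -1.5 18 0.5 0 0 0.17;0 0 18 0 0 0 0.17;0 0 9 0 0 0 0.17;0 0 5 0 0 0 0.17;0 0 0 0 0 0 0.17",
)

```text
time: 8.78
tool_pos: [0.6225, 0.1037, 0.0565]
ee_rot: [-3.139, 0.002, 1.635]
wrist_force: [-0.0, 0.2, 0.9]
width: 0.016
```

```bash
python3 -c "
from h import *
go(64,99,60)"
```

```text
t 8.78 tray [ 63.8 102.3] z 56.5 rpy deg [-1.7983e+02  1.3000e-01  9.3700e+01] w 16.0 F [-0.   0.2  0.9] shift [-3.3  0.2 -3.5]
```

Request:
arm_command(
  commands="-3 0 -3.5 0 0 -0.5 0.17;-9 -3 0 0 0 0 0.17;-9 -3 0 0 0 0 0.17;-9 -3 0 0 0 0 0.17;-9 -3 0 0 0 0 0.17;-9 -3 0 0 0 0 0.17",
)

```text
time: 9.52
tool_pos: [0.6116, 0.0516, 0.0627]
ee_rot: [3.14, 0.003, 1.645]
wrist_force: [1.0, -0.9, 0.6]
width: 0.016
```

Run:
```python
from h import *
go(0,-95,60)
p=snap("scene")
cv2.imwrite("pics/s8.png",cv2.resize(p["img"][170:290,230:390],None,fx=4,fy=4,interpolation=cv2.INTER_CUBIC))
```

```text
t 9.53 tray [49.1 51.1] z 62.7 rpy deg [1.7994e+02 1.5000e-01 9.4260e+01] w 16.0 F [ 1.  -0.9  0.6] shift [-146.1  -49.3    3. ]
```

View pics/s8.png

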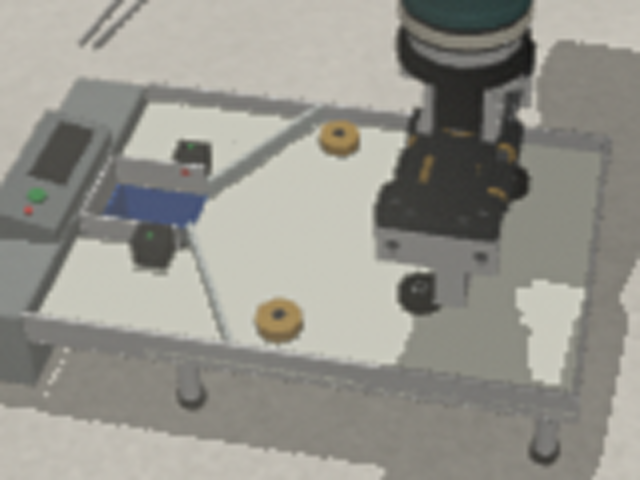

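Request:
arm_command(
  commands="-3 -1 2.8 0 0 0 0.17;-9 -3 0 0 0 0 0.17;-9 -3 0 0 0 0 0.17;-9 -3 0 0 0 0 0.17;-9 -3 0 0 0 0 0.17;-9 -3 0 0 0 0 0.17;-9 -3 0 0 0 0 0.17",
)

```text
time: 10.45
tool_pos: [0.5956, -0.0116, 0.0598]
ee_rot: [3.141, 0.004, 1.645]
wrist_force: [-0.0, -0.6, 0.3]
width: 0.0158
```

```bash
cat >> h.py <<'E'
def sdisc():
    "dark blobs in scene view, located at z=.06, tray mm, with areas"
    p=snap("scene");m=(p["img"].max(2)<60).astype(np.uint8)
    n,l,st,c=cv2.connectedComponentsWithStats(m)
    for i in range(1,n):
        t=w2t(T,atz(p,c[i],.06))
        if 10<st[i,4]<300 and abs(t[0])<120 and -170<t[1]<131: print("sc",t.round(1),st[i].tolist())
E
python3 - <<'E'
from h import *
go(0,-95,60);sdisc()
E
```

```text
t 10.45 tray [ 28.5 -10.7] z 59.8 rpy deg [179.96   0.21  94.24] w 15.8 F [-0.  -0.6  0.3] shift [-84.3 -28.6   0.1]
sc [-67.1  71.6] [352, 212, 10, 8, 57]
```

```bash
cat >> h.py <<'E'
def near(x,y,r=9):
    "dark pixels of the scene view round predicted disc centre (tray mm) -> centroid"
    p=snap("scene");u,v=proj(p,t2w(T,[x,y,60])[0]).round().astype(int)
    w=p["img"][v-r:v+r+1,u-r-3:u+r-2].max(2)
    for row in w: print("".join("#" if k<50 else "+" if k<80 else "-" if k<120 else "." for k in row))
    ys,xs=np.nonzero(w<50);print("pred",u,v,"mean dark tray",w2t(T,atz(p,(xs.mean()+u-r-3,ys.mean()+v-r),.06)).round(1),len(xs))
E
python3 -c "
from h import *
near(28.5,-32)"
```

```text
...................
...................
...................
...................
...........---.....
........-+++++-....
.......-+++-++-....
.......++---+--....
.......+++-+-+-....
.......+++++++-....
.......+++++++-....
.......+++++++-....
.......-++++++--...
........-++++++-...
..........----.....
...................
...................
...................
...................
pred 313 234 mean dark tray [nan nan] 0h.py:48: RuntimeWarning: Mean of empty slice.
  ys,xs=np.nonzero(w<50);print("pred",u,v,"mean dark tray",w2t(T,atz(p,(xs.mean()+u-r-3,ys.mean()+v-r),.06)).round(1),len(xs))
  ret = ret.dtype.type(ret / rcount)
```

Request:
arm_command(
  commands="-9 -3.1 0 0 0 0 0.17;-9 -3.1 0 0 0 0 0.17;-9 -3.1 0 0 0 0 0.17;-9 -3.1 0 0 0 0 0.17;-9 -3.1 0 0 0 0 0.17;-9 -3.1 0 0 0 0 0.17;-9 -3.1 0 0 0 0 0.17;-8 -2.8 0 0 0 0 0.17",
)

```text
time: 11.55
tool_pos: [0.5751, -0.0893, 0.0601]
ee_rot: [3.141, 0.004, 1.644]
wrist_force: [0.1, -0.1, -0.4]
width: 0.0159
```

```bash
sed -i 's/w<50/w<80/' h.py; python3 -c "
from h import *
go(0,-119,60)
near(0,-109)"
```

```text
t 11.55 tray [  2.3 -86.7] z 60.1 rpy deg [179.97   0.23  94.21] w 15.9 F [ 0.1 -0.1 -0.4] shift [-32.3  -2.3   0.2]
..................-
...................
...................
...................
-------............
-----........--....
-----.....-+++-....
-----...-+++++-....
-----...+++.-+-....
----....+++--+-....
----....-++++++....
-.......-++++++....
........-++++++....
--......-+++++++-..
--........-++++-...
--.................
--.................
--.................
...................
pred 287 223 mean dark tray [   6.3 -109.5] 45
```

Disc leads straight; finish the push.

Request:
arm_command(
  commands="-8 -1 0 0 0 0 0.17;-8 -0.8 0 0 0 0 0.17;-7 -0.5 0 0 0 0 0.17;-5 0 0 0 0 0 0.17;-5 0 0 0 0 0 0.17;0 0 0 0 0 0 0.17;0 0 0 0 0 0 0.17",
)

```text
time: 12.48
tool_pos: [0.5752, -0.1257, 0.0603]
ee_rot: [3.141, 0.005, 1.644]
wrist_force: [-0.5, -1.1, 0.2]
width: 0.016
```

```bash
python3 -c "
from h import *
go(0,-120,60)
near(0,-139)"
```

```text
t 12.47 tray [  -0.3 -123. ] z 60.3 rpy deg [179.97   0.27  94.17] w 16.0 F [-0.5 -1.1  0.2] shift [3.  0.3 0.3]
..................-
..................-
...................
..................-
-.................-
-.-------.........-
---------.-.......-
-----------.......-
------------......-
------------......-
------------......-
------------......-
-----.------.......
---------.-..-.....
++++++------.......
++++++++----.......
+--+++++--+--......
++-+++++--++-......
++++++++--++-......
pred 277 221 mean dark tray [  30.1 -149.8] 40
```

Request:
arm_command(
  commands="8 0 -10 0 0 0 0.17;0 0 -25 0 0 0 0.17;40 -13 -8 0 0 0 0.17;45 -14 0 0 0 0 0.17;45 -14 0 0 0 0 0.17;45 -14 0 0 0 0 0.17;40 -13 0 0 0 0 0.17;0 0 0 0 0 0 0.17",
)

```text
time: 13.52
tool_pos: [0.4897, 0.1028, 0.1102]
ee_rot: [3.132, 0.002, 1.646]
wrist_force: [0.6, -0.6, -0.8]
width: 0.0157
```

Run:
```python
from h import *
go(-70,105,75);sdisc();q=discs()
p=snap("scene")
a=cv2.resize(p["img"][180:270,240:370],None,fx=3,fy=3,interpolation=cv2.INTER_CUBIC)
b=cv2.resize(q["img"][140:230,260:390],None,fx=3,fy=3,interpolation=cv2.INTER_CUBIC)
cv2.imwrite("pics/s9.png",np.hstack([a,b]))
```

```text
t 13.53 tray [-68.7 111.1] z 110.2 rpy deg [1.7946e+02 1.3000e-01 9.4300e+01] w 15.7 F [ 0.6 -0.6 -0.8] shift [-6.  -1.7 35.2]
sc [-65.8  71.5] [353, 212, 9, 8, 43]
dark [  40.8 -209. ] 59
dark [  48.5 -149. ] 46
dark [   5.2 -195.7] 51
dark [ -10.1 -151.5] 85
dark [ -59.5 -208.9] 45
dark [ -40. -149.] 54
dark [-113.9  139.1] 327
brass [ 90.2 -52.1] 62
brass [-93.4 -55. ] 63
```

View pics/s9.png

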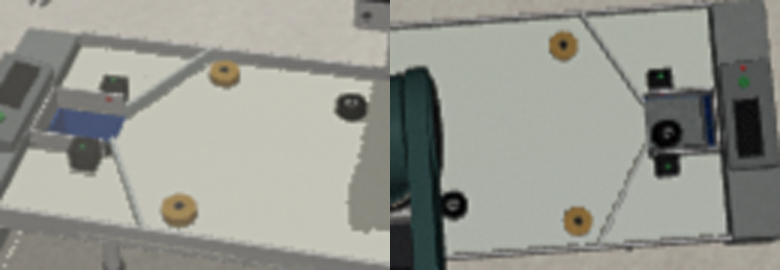

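Request:
arm_command(
  commands="-4 -1 18 0.4 0 0 0.17;0 0 18 0 0 0 0.17;0 0 8 0 0 0 0.17;0 0 3 0 0 0 0.17;0 0 0 0 0 0 0.17",
)

```text
time: 14.3
tool_pos: [0.4912, 0.0906, 0.0582]
ee_rot: [-3.14, 0.005, 1.634]
wrist_force: [-0.1, 0.2, -1.0]
width: 0.0162
```

```bash
python3 -c "
from h import *
go(-69,92,60)"
```

```text
t 14.3 tray [-68.1  98.9] z 58.2 rpy deg [-179.93    0.27   93.63] w 16.2 F [-0.1  0.2 -1. ] shift [-6.9 -0.8 -1.8]
```

Request:
arm_command(
  commands="-7 0 -1 0 0 -0.5 0.17;-9 3.2 0 0 0 0 0.17;-9 3.2 0 0 0 0 0.17;-9 3.2 0 0 0 0 0.17;-9 3.2 0 0 0 0 0.17;-9 3.2 0 0 0 0 0.17",
)

```text
time: 15.05
tool_pos: [0.5136, 0.0364, 0.0615]
ee_rot: [3.139, 0.005, 1.644]
wrist_force: [0.6, -0.1, -0.3]
width: 0.0163
```

```bash
python3 -c "
from h import *
go(0,-87,60);near(-54,26)"
```

```text
t 15.05 tray [-49.8  43.2] z 61.5 rpy deg [179.85   0.3   94.18] w 16.3 F [ 0.6 -0.1 -0.3] shift [-130.1   49.9    2.3]
...................
...................
...................
...................
...................
...................
.........-----.....
.......-++++++-....
......-++-++++-....
......+++-++++-....
......++++++++-....
......++++++++-....
......++++++++-....
......-+++++++--.--
.......-++++++-....
.........----......
...................
...................
...................
pred 340 216 mean dark tray [-48.2  21.6] 56
```

Request:
arm_command(
  commands="-9 3.3 1.2 0 0 0 0.17;-9 3.3 0 0 0 0 0.17;-9 3.3 0 0 0 0 0.17;-9 3.3 0 0 0 0 0.17;-9 3.3 0 0 0 0 0.17;-9 3.3 0 0 0 0 0.17;-9 3.3 0 0 0 0 0.17",
)

```text
time: 15.98
tool_pos: [0.5434, -0.0299, 0.0605]
ee_rot: [3.139, 0.006, 1.643]
wrist_force: [-0.3, 0.4, 0.1]
width: 0.0161
```

```bash
python3 -c "
from h import *
go(0,-87,60);near(-24,-46)"
```

```text
t 15.97 tray [-24.9 -25.1] z 60.5 rpy deg [179.85   0.35  94.16] w 16.1 F [-0.3  0.4  0.1] shift [-61.9  25.    0.9]
...................
...................
...................
...................
...................
..........-----....
........-++++++-...
........+++-+++....
........++--+++....
........+++++++....
........+++++++....
........+++++++-...
........++++++++-..
.........-+++++-...
...........---.....
...................
...................
...................
...................
pred 312 220 mean dark tray [-21.7 -47.2] 51
```

Request:
arm_command(
  commands="-8.5 3.5 0 0 0 0 0.17;-8.5 3.5 0 0 0 0 0.17;-8.5 3.5 0 0 0 0 0.17;-8.5 3.5 0 0 0 0 0.17;-8.5 3.5 0 0 0 0 0.17;-8.5 3.2 0 0 0 0 0.17;-8.5 3 0 0 0 0 0.17",
)

```text
time: 16.9
tool_pos: [0.5737, -0.0923, 0.061]
ee_rot: [3.139, 0.007, 1.643]
wrist_force: [1.0, -0.5, -0.8]
width: 0.0158
```

```bash
python3 -c "
from h import *
go(0,-121,60);near(-1,-110)"
```

```text
t 16.9 tray [  0.7 -89.6] z 61.0 rpy deg [179.83   0.41  94.15] w 15.8 F [ 1.  -0.5 -0.8] shift [-31.4  -0.6   1.2]
..................-
...................
...................
...................
-------............
------..------.....
-----...-++++-.....
-----..-+++-+-.....
-----..-++++--.....
----...-++++++.....
----...-++++++.....
-......-++++++.....
........+++++++-...
--......-++++++-...
+-........----.....
++.................
++-................
--.................
...................
pred 287 223 mean dark tray [   7.7 -114.3] 48
```

Request:
arm_command(
  commands="-8 0 0.6 0 0 0 0.17;-8 0 0 0 0 0 0.17;-7 0 0 0 0 0 0.17;-5 0 0 0 0 0 0.17;-4 0 0 0 0 0 0.17;0 0 0 0 0 0 0.17;0 0 0 0 0 0 0.17",
)

```text
time: 17.82
tool_pos: [0.5764, -0.1277, 0.0607]
ee_rot: [3.138, 0.008, 1.642]
wrist_force: [1.0, 0.9, -0.2]
width: 0.0158
```

```bash
python3 -c "
from h import *
go(0,-121,60);near(0,-139)"
```

```text
t 17.82 tray [   0.8 -125.1] z 60.7 rpy deg [179.81   0.45  94.09] w 15.8 F [ 1.   0.9 -0.2] shift [ 4.1 -0.8  0.6]
.............-....-
..................-
..................-
.................--
-................--
-.-------........--
---------........--
----------.......--
-----------......--
-----------......--
-----------......--
--.--------.......-
-------.--...-....-
------------.-....-
++++++------.-.....
++++++++----.......
++-+++++--+--......
++++++++--++-......
++++++++--++-......
pred 277 221 mean dark tray [  30.2 -150.1] 42
```

Dropped, as before. Retreat clear and do a final look.

Request:
arm_command(
  commands="8 0 -10 0 0 0 0.17;0 0 -25 0 0 0 0.17;40 -10 -20 0 0 0 0.17;45 -14 -20 0 0 0 0.17;45 -14 0 0 0 0 0.17;45 -14 0 0 0 0 0.17;45 0 0 0 0 0 0.17;45 0 0 0 0 0 0.17;0 0 0 0 0 0 0.17;0 0 0 0 0 0 0.17",
)

```text
time: 19.12
tool_pos: [0.5029, 0.1548, 0.1447]
ee_rot: [3.126, 0.005, 1.646]
wrist_force: [0.5, 0.0, -0.1]
width: 0.0161
```

Run:
```python
from h import *
go(0,0,100);sdisc();q=discs()
p=snap("scene")
a=cv2.resize(p["img"][180:290,230:390],None,fx=2.5,fy=4,interpolation=cv2.INTER_CUBIC)
b=cv2.resize(q["img"][160:215,320:370],(400,440),interpolation=cv2.INTER_CUBIC)
cv2.imwrite("pics/s10.png",np.hstack([a,b]))
for n in("wipes","bottle","tweezers","dish","glasses","box"):print(n,[(np.round(np.array(d["centre"])*[640,400],1).tolist(),round(d["conf"],2)) for d in models.tip_of(n,q)][:1])
```

```text
t 19.12 tray [-51.7 162.1] z 144.7 rpy deg [179.13   0.28  94.3 ] w 16.1 F [ 0.5  0.  -0.1] shift [-161.9   50.8   46.2]
dark [  41.5 -209. ] 58
dark [  48.5 -149. ] 46
dark [   5.4 -195.8] 43
dark [ -20.4 -149.1] 153
dark [ -60.2 -208.8] 44
brass [ 90.2 -52.1] 61
brass [-93.4 -55. ] 63
wipes [([467.4, 234.8], 0.84)]
bottle [([188.1, 147.4], 0.81)]
tweezers [([302.9, 182.8], 0.66)]
dish [([173.9, 200.0], 0.65)]
glasses [([429.8, 149.6], 0.71)]
box [([355.4, 184.7], 0.77)]
```

View pics/s10.png

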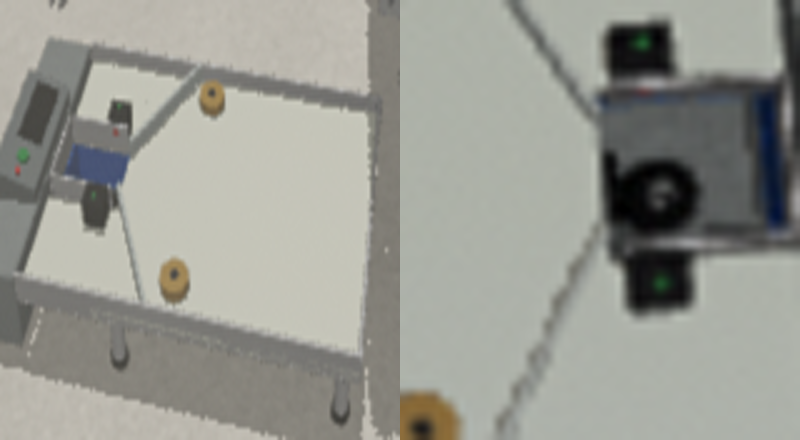

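Run:
```python
from h import *
s7=cv2.imread("pics/s7.png")[:,360:]; s9=cv2.imread("pics/s9.png")[:,390:]
A=cv2.resize(s7,(90,90),interpolation=cv2.INTER_AREA)[30:70,40:]   # origin (340,170)
B=cv2.resize(s9,(130,90),interpolation=cv2.INTER_AREA)[30:70,80:]
p=snap("top");C=p["img"][170:210,340:390]
for n,I in zip("C A B".split(),(A,B,C)):
    print(n)
    for r in I.max(2)[10:32,:30]: print(" ".join(f"{k:3d}" for k in r))
for X in [(-21,-132,55),(21,-132,55),(-30,-132,55),(-30,-132,20),(-43,-128,40),(-20,-131,3),(-20,-131,33),(-9,-149,13),(-9,-149,23)]: print(X,(proj(p,t2w(T,X)[0])-[340,180]).round(1))
```

```text
C
181 182 181 182 182 181 181 182 186 140  90  92  85  53  37  31  44  74  93  96  94  94  93  93  96 101  84  57  52  58
181 182 181 181 181 182 182 182 184 143  94  87  51  15   9   9  14  30  69  96  96  96  95  95  97 101  83  56  50  53
181 181 182 182 181 181 182 182 184 151 103  65  22   7  27  43  31   8  35  83  98  95  97  96  96  99  82  58  53  52
181 181 181 182 182 182 181 182 185 155 104  48   6  18  59  77  68  19  16  69  98  94  96  95  94  95  82  61  56  52
181 181 181 180 181 181 182 182 184 157  99  38   6  28  74  66  78  28  13  57  94  94  95  96  97  96  82  65  56  53
182 182 182 182 181 182 182 182 184 163 111  42   7  24  68  65  64  17  13  58  93  94  96  97  96  94  81  64  56  57
182 182 181 182 181 181 181 182 184 164 114  50   9  10  30  37  22   9  21  71  94  92  94  96  98  94  84  67  58  58
182 181 181 182 181 181 183 183 178 156 118  70  25   9   7  11  10  15  45  82  90  84  85  88  91  89  88  75  66  60
181 181 182 181 181 181 183 183 160 137 123  90  49  23  15  16  21  31  69  87  84  68  61  62  63  66  72  70  77  82
181 181 182 181 18
[... 6365 characters left out ...]
 178 178 174 107  51  48  68  68  71  91  99 145 177 179 176 178 176 177 177 177 178 179 177 178 178
155 172 178 178 177 178 178 179 171 124 120 144 145 147 175 176 178 179 179 178 178 178 177 179 177 177 176 177 178 177
164 177 177 177 178 178 176 179 179 176 177 179 178 178 179 179 177 177 177 178 177 177 177 177 177 178 177 178 177 179
172 178 177 177 177 177 177 177 178 179 178 177 178 178 177 177 178 177 178 177 177 177 177 177 177 177 177 178 178 180
(-21, -132, 55) [5.4 8.5]
(21, -132, 55) [ 4.4 -4.8]
(-30, -132, 55) [ 5.7 11.4]
(-30, -132, 20) [ 4.9 13.4]
(-43, -128, 40) [ 4.3 16.5]
(-20, -131, 3) [ 4.  11.3]
(-20, -131, 33) [4.6 9.5]
(-9, -149, 13) [9.6 6.9]
(-9, -149, 23) [9.8 6.3]
```

Run:
```python
from h import *
p=snap("scene");a=cv2.imread("pics/scene1.png");b=p["img"]
for X in [(-15,-132,55),(15,-132,55),(0,-134,50),(0,-134,40),(0,-134,30),(0,-134,20),(-9,-149,20),(21,-132,69)]: print(X,proj(p,t2w(T,X)[0]).round(1))
s=np.s_[208:238,255:292]
d=np.abs(a[s].astype(int)-b[s]).sum(2)
for r,k in enumerate(d): print(208+r," ".join(f"{min(v,999):3d}" for v in k))
q=snap("top");t=cv2.imread("pics/top1.png");print("top now-before, cols 340..358")
for r in range(172,194): print(r," ".join(f"{v:3d}" for v in q["img"][r,340:360].max(1)),"|"," ".join(f"{v:3d}" for v in t[r,343:350].max(1)))
```

```text
(-15, -132, 55) [280.8 219.6]
(15, -132, 55) [277.6 226.8]
(0, -134, 50) [278.6 224.4]
(0, -134, 40) [278.9 227.1]
(0, -134, 30) [279.2 229.8]
(0, -134, 20) [279.5 232.4]
(-9, -149, 20) [275.3 229.5]
(21, -132, 69) [276.5 224.3]
208   7   5   6   3  10   9  10  12   8   9   9   9  10   6   9   6   9   9   9   7   8   7   5   4   8   4   4   8  11   9   9   8  12  11   9   8   9
209   6   6  11   5   7   9   7   9   9  10  10   5  11  10  11  13  10   7   6   5   6   8   2   2   8  12   4   8   9  11  13   6   6   9  11  12   8
210   1   6   5   9   5  10   8   7  10  10   7   8   7   7   9   9  12   8   8  11   2   9   3   3   2   8   8   8  10   8  10   8   8   9   7   8  11
211   9   8   6   1  12  11   8   6  11   9   7   8   8   7   9  14   5  10  11   5  12  11   8   7  11  10   4   2  11   9  11   9   7   7  10   9   7
212  11   9  11   8   7   6   3   7   6   6   6  10  11   6   7  10   7  11   6  10  11  11   8   8   6   7   6   4  11   9   9  10   9   9   7   8   6
213   7   7  11   4   8   8  11   7   7   9   6   7  10  10   4   8   6   8  10   3   8   6   6   7  10   9   4
[... 5526 characters left out ...]
  93  88  90  88
188 178 178 178 173 130 134  74  51  48  25  11  11  15  22  32  54  79  82  59  55 | 162 122 129 100  83  83  81
189 177 177 177 164 134 146  84  56  60  51  40  44  62  70  81  95 100  96  83  80 | 154 125 134  81  57  58  59
190 178 180 173 129 145 141  69  56  72  69  71  81 109 115 121 146 153 149 130 130 | 121 135 133  64  49  68  63
191 179 177 164 133 156 167  76  54  77  47  37  35  41  40  41  52  67 100  98 109 | 126 146 158  70  50  70  40
192 177 163 128 143 166 174 109  75  32  20  18  17  15  14  14  25  81 150 155 174 | 136 154 163 102  68  28  19
193 175 124 130 156 174 180 174 135  39  16  20  19  21  18  18  33 105 177 179 179 | 145 162 169 163 126  38  18
```

Run:
```python
from h import *
p=snap("scene");q=snap("top")
for v in (228,231.5):
  for z in (.055,.045,.035,.025,.015,.005): print("scene",v,z,w2t(T,atz(p,(275.6,v),z)).round(1))
for uv in ((345.3,183),(346.8,180),(346,179),(346,187.5)):
  for z in (.055,.04,.025,.01): print("top",uv,z,w2t(T,atz(q,uv,z)).round(1))
b=p["img"]
for r in range(220,236): print(r," ".join("%3d/%3d/%3d"%tuple(b[r,c]) for c in range(268,284)))
```

```text
scene 228 0.055 [  20.8 -135.7]
scene 228 0.045 [  10.5 -139.8]
scene 228 0.035 [   0.2 -144. ]
scene 228 0.025 [ -10.2 -148.1]
scene 228 0.015 [ -20.5 -152.2]
scene 228 0.005 [ -30.8 -156.3]
scene 231.5 0.055 [  34.  -131.6]
scene 231.5 0.045 [  23.8 -135.7]
scene 231.5 0.035 [  13.7 -139.7]
scene 231.5 0.025 [   3.6 -143.8]
scene 231.5 0.015 [  -6.5 -147.9]
scene 231.5 0.005 [ -16.6 -151.9]
top (345.3, 183) 0.055 [  -3.7 -132.9]
top (345.3, 183) 0.04 [  -0.8 -134.2]
top (345.3, 183) 0.025 [   2.2 -135.5]
top (345.3, 183) 0.01 [   5.2 -136.8]
top (346.8, 180) 0.055 [   5.4 -138.2]
top (346.8, 180) 0.04 [   8.5 -139.6]
top (346.8, 180) 0.025 [  11.5 -140.9]
top (346.8, 180) 0.01 [  14.6 -142.3]
top (346, 179) 0.055 [   8.7 -136. ]
top (346, 179) 0.04 [  11.8 -137.3]
top (346, 179) 0.025 [  14.9 -138.7]
top (346, 179) 0.01 [  18. -140.]
top (346, 187.5) 0.055 [ -17.9 -134. ]
top (346, 187.5) 0.04 [ -15.1 -135.3]
top (346, 187.5) 0.025 [ -12.3 -136.6]
top (346, 187.5) 0.01 [  -9.5 -137.9]
220 116/ 84/ 73 116/ 84/ 73 116/ 85/ 74 117/ 85/ 74 117/ 85/ 74 116/ 84/ 73 117/ 85/ 73 115/ 83/ 7
[... 2337 characters left out ...]
/135 131/141/141 148/158/159 137/147/147 128/134/132 165/170/167 178/186/185 182/194/193 184/196/196 183/195/195
233  66/ 71/ 72  65/ 69/ 70  64/ 69/ 70  63/ 68/ 69  67/ 72/ 73 112/121/121 175/187/187 183/194/194 184/195/196 179/191/191 138/146/145 163/167/164 176/184/182 183/194/194 183/196/196 184/196/196
234  65/ 70/ 71  66/ 70/ 71  64/ 69/ 70  62/ 67/ 68  78/ 84/ 85 133/144/144 179/191/191 185/197/197 185/197/197 183/195/195 155/165/165 145/151/148 168/174/171 182/193/192 184/196/196 184/196/196
235  63/ 68/ 68  64/ 69/ 70  63/ 68/ 68  66/ 71/ 72 112/121/120 174/186/186 184/196/196 184/196/196 184/196/196 185/197/197 178/191/191 141/149/147 165/170/167 177/186/184 182/194/194 183/196/196
```

```bash
python3 -c "
from bench import robot
print(robot.close_job())"
```

```text
the job is handed in; nothing more can be done
None
```

I swept all three black discs through the gate one at a time, in the order C (middle), A, B, and handed the job in at about 19 s of the 64 s allowed. I used two slightly opened fingertips as a cradle, and the arm was well clear of everything when I handed in.

**Discs in order:** I checked from above that C was in the box before starting A, and that A had dropped (lying on C) before starting B.

**Final pictures:** no black disc is left on the deck, and the measured positions of the brass discs are unchanged to within 0.1 mm. The box appears not to have moved, and the highest wrist reading I saw was about 2 N.

**Unsure points:**
- **Third disc:** B does not lie flat. Both views fit it standing on edge between the other two discs and the box wall, with its top below the box rim. I inferred this from a thin dark strip in the pictures, so it is less certain than the other two.
- **Tweezers:** in the last check the network placed them on the empty tray deck (confidence 0.66), which the picture contradicts, so I ignored it. The other bystanders came up with plausible positions, but I had no starting positions to compare them with. The arm's path stayed away from all of them.

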